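# Meter two eyepiece tubes out of the feed box

## Task

Slide the steel catch tray, which has an upright handle, all the way home under the feed box. Then pull the feed box's bottom gate open just far enough to let exactly two eyepiece tubes drop into the tray, and push the gate fully shut so that the third tube stays in the box. Close the lid too, leave the tray home and the blanking plug in its bay, and do not disturb the jar, bulb puller, slide holder or diffuser standing around.

Things in the scene. Friction and masses are not known exactly. Their poses are not given: they have to be found in the camera images.
- box_base (a point): Feed box fixed to the bench, grey and aluminium, 118 mm in x, 175 in y, 106 tall without its lid. The point: middle of its footprint, at bench height; offsets below are in its axes (z up, y along its row of bays). Under it runs an alley for the tray, open to +y: 108 mm wide between side panels ending at y = +87, 46 mm high under the gate.
- alley_stop (a point): Middle of the alley's closed end, x = 0, y = -81.5 mm in the box's axes, 20 mm above the bench. The tray is home when its end touches this stop: its centre is then at y = 0 and x = 0 (5 mm side play), its axes parallel to the box's, handle outside at +y
- bay1 (a point): Bay 1, the one at the +y end. Four open-topped bays stand in a row over the gate, centred at y = +57, +19, -19, -57 mm (bays 1 to 4), each 33 mm wide in y and 86 in x, with 5 mm walls between. One bay, any of the four, holds the blanking plug, each other one a tube. The point: centre of bay 1, 66 mm above the bench
- gate (a joint): Slide of the gate, a steel plate closing all bays from below. m: 0 = fully shut, grows as it is pulled to the box's -y, end stop 0.160; starts at 0 to 0.012; stays where left, slides with about 3 N. It uncovers bay 1 first, bay 4 last: the tube in bay n drops at about 38 n - 5 mm; a tube in bay n + 1 does not stir before 38 n + 17 mm. The plug never drops
- gate_grip (a point): Upright black handle of the gate, to be pinched from above: a block 16 mm in x (box axes), 30 in y, from 51 to 115 mm above the bench. The point lies on its middle line, 97 mm above the bench, 140 mm from the box's centre towards -y when the gate is shut (62 mm outside the end wall), and moves with the gate
- lid (a joint): Hinge of the lid, rad: 0 = closed, flat on the box top; starts 1.6 to 2.0 (standing up or leaning back towards the robot). A stiff hinge: the lid stays where it is left and takes about 2 N at its free edge to move
- lid_hinge (a point): Middle of the lid's hinge line, along the top of the box's -x (robot) wall: x = -50 mm, y = 0, 106 mm above the bench. The lid is an aluminium plate 100 mm from hinge to free edge, 157 mm along y, 4 mm thick; the 4 mm lie outside of the hinge plane (on top when closed, on the robot's side when it stands)
- lid_edge (a point): Middle of the lid's free edge, on its outer face: when closed at x = +50 mm, 110 mm above the bench
- tray_mid (a point): Loose catch tray: open dark steel tray 98 mm in x, 163 in y, 34 tall, walls and floor 3 mm, three low ribs across its floor, about 0.28 kg, slides on the bench. The point: its centre, 17 mm above its underside; its y axis points to its handle, the end that stays outside the box. It starts askew on the bench beyond the alley's open (+y) end
- tray_grip (a point): Upright black handle of the tray, for a pinch from above: a block 16 mm in x (tray axes), 30 mm in y, its top 86 mm above the bench, joined to the tray by a low bar. The point lies on its middle line, 64 mm above the bench, 135 mm from the tray's centre along the tray's +y; the same axes as the tray
- tube0_mid (a point): Eyepiece tube: matte black cylinder 30 mm in diameter, 80 long, about 90 g, lying in one bay across the row, on the gate. The three are identical. The point is its centre (66 mm above the bench in a bay, about 18 mm in the tray); its x axis runs along it
- tube1_mid (a point): Eyepiece tube: matte black cylinder 30 mm in diameter, 80 long, about 90 g, lying in one bay across the row, on the gate. The three are identical. The point is its centre (66 mm above the bench in a bay, about 18 mm in the tray); its x axis runs along it
- tube2_mid (a point): Eyepiece tube: matte black cylinder 30 mm in diameter, 80 long, about 90 g, lying in one bay across the row, on the gate. The three are identical. The point is its centre (66 mm above the bench in a bay, about 18 mm in the tray); its x axis runs along it
- plug_mid (a point): Blanking plug filling one bay: a grey flat-topped block 92 by 31 mm on top, hung on ledges inside the box walls, clear of the gate. The point is the middle of its top, 97 mm above the bench
- jar_mid (a point): Bystander: a plastic jar 60 mm in diameter and 110 mm tall, standing beside the travel of the gate's handle on its +x side, its centre 85 to 120 mm off the handle's line. The point is its centre
- puller_mid (a point): Bystander: a green rubber lamp bulb puller, a spool shape 38 mm in diameter and 95 mm tall, standing beside the travel of the gate's handle on the robot's side, its centre 75 to 110 mm off the handle's line. The point is its centre
- slide_holder_mid (a point): Bystander: a chrome slide holder, 52 by 90 mm and 20 mm tall, lying on the far (+x) side of the tray. The point is its centre
- diffuser_mid (a point): Bystander: a frosted diffuser disc in a dark rim, 80 mm in diameter and 10 mm tall, lying behind the feed box on its far (+x) side. The point is its centre
Not all that is in view belongs to the job. What is shaped like the part that bears tube0_mid but blue or purple is not meant.

How it is judged (in metres and radians):
On the way, in this order (a step that is already met when the one before it is completed fails the run):
1. the tray is home under the feed box with all three tubes still in the box (x of tray_mid in the frame of box_base between -0.009 and 0.009 m and y of tray_mid in the frame of box_base between -0.01 and 0.01 m and angle between the x axis of tray_mid and the x axis of box_base, either way round below 0.1 rad and height (world z) of tray_mid below 0.021 m and x of tube0_mid in the frame of box_base between -0.043 and 0.043 m and y of tube0_mid in the frame of box_base between -0.074 and 0.074 m and height (world z) of tube0_mid between 0.059 and 0.075 m and x of tube1_mid in the frame of box_base between -0.043 and 0.043 m and y of tube1_mid in the frame of box_base between -0.074 and 0.074 m and height (world z) of tube1_mid between 0.059 and 0.075 m and x of tube2_mid in the frame of box_base between -0.043 and 0.043 m and y of tube2_mid in the frame of box_base between -0.074 and 0.074 m and height (world z) of tube2_mid between 0.059 and 0.075 m), for 0.2 s.
2. with the gate pulled open, exactly two tubes have dropped into the tray, which is home (x of tray_mid in the frame of box_base between -0.009 and 0.009 m and y of tray_mid in the frame of box_base between -0.01 and 0.01 m and angle between the x axis of tray_mid and the x axis of box_base, either way round below 0.1 rad and height (world z) of tray_mid below 0.021 m and ((x of tube1_mid in the frame of tray_mid between -0.046 and 0.046 m and y of tube1_mid in the frame of tray_mid between -0.079 and 0.079 m and height (world z) of each of tube1_mid, tube2_mid below 0.033 m and x of tube2_mid in the frame of tray_mid between -0.046 and 0.046 m and y of tube2_mid in the frame of tray_mid between -0.079 and 0.079 m and x of tube0_mid in the frame of box_base between -0.043 and 0.043 m and y of tube0_mid in the frame of box_base between -0.074 and 0.074 m and height (world z) of tube0_mid between 0.059 and 0.075 m) or (x of tube2_mid in the frame of tray_mid between -0.046 and 0.046 m and y of tube2_mid in the frame of tray_mid between -0.079 and 0.079 m and height (world z) of each of tube2_mid, tube0_mid below 0.033 m and x of tube0_mid in the frame of tray_mid between -0.046 and 0.046 m and y of tube0_mid in the frame of tray_mid between -0.079 and 0.079 m and x of tube1_mid in the frame of box_base between -0.043 and 0.043 m and y of tube1_mid in the frame of box_base between -0.074 and 0.074 m and height (world z) of tube1_mid between 0.059 and 0.075 m) or (x of tube0_mid in the frame of tray_mid between -0.046 and 0.046 m and y of tube0_mid in the frame of tray_mid between -0.079 and 0.079 m and height (world z) of each of tube0_mid, tube1_mid below 0.033 m and x of tube1_mid in the frame of tray_mid between -0.046 and 0.046 m and y of tube1_mid in the frame of tray_mid between -0.079 and 0.079 m and x of tube2_mid in the frame of box_base between -0.043 and 0.043 m and y of tube2_mid in the frame of box_base between -0.074 and 0.074 m and height (world z) of tube2_mid between 0.059 and 0.075 m)) and value of joint gate above 0.05 m), for 0.2 s.
3. the gate is pushed shut again, two tubes in the tray and one in the box (x of tray_mid in the frame of box_base between -0.009 and 0.009 m and y of tray_mid in the frame of box_base between -0.01 and 0.01 m and angle between the x axis of tray_mid and the x axis of box_base, either way round below 0.1 rad and height (world z) of tray_mid below 0.021 m and ((x of tube1_mid in the frame of tray_mid between -0.046 and 0.046 m and y of tube1_mid in the frame of tray_mid between -0.079 and 0.079 m and height (world z) of each of tube1_mid, tube2_mid below 0.033 m and x of tube2_mid in the frame of tray_mid between -0.046 and 0.046 m and y of tube2_mid in the frame of tray_mid between -0.079 and 0.079 m and x of tube0_mid in the frame of box_base between -0.043 and 0.043 m and y of tube0_mid in the frame of box_base between -0.074 and 0.074 m and height (world z) of tube0_mid between 0.059 and 0.075 m) or (x of tube2_mid in the frame of tray_mid between -0.046 and 0.046 m and y of tube2_mid in the frame of tray_mid between -0.079 and 0.079 m and height (world z) of each of tube2_mid, tube0_mid below 0.033 m and x of tube0_mid in the frame of tray_mid between -0.046 and 0.046 m and y of tube0_mid in the frame of tray_mid between -0.079 and 0.079 m and x of tube1_mid in the frame of box_base between -0.043 and 0.043 m and y of tube1_mid in the frame of box_base between -0.074 and 0.074 m and height (world z) of tube1_mid between 0.059 and 0.075 m) or (x of tube0_mid in the frame of tray_mid between -0.046 and 0.046 m and y of tube0_mid in the frame of tray_mid between -0.079 and 0.079 m and height (world z) of each of tube0_mid, tube1_mid below 0.033 m and x of tube1_mid in the frame of tray_mid between -0.046 and 0.046 m and y of tube1_mid in the frame of tray_mid between -0.079 and 0.079 m and x of tube2_mid in the frame of box_base between -0.043 and 0.043 m and y of tube2_mid in the frame of box_base between -0.074 and 0.074 m and height (world z) of tube2_mid between 0.059 and 0.075 m)) and value of joint gate below 0.005 m), for 0.2 s.
At the end, for the whole second after the job is handed in: The tray is home under the feed box (within 10 mm along the alley, flat, square within 0.1 rad), exactly two tubes lie at rest in it and the third is still in the box; the gate is shut to within 5 mm, the lid closed to within 0.06 rad, and the plug still in its bay (within 10 mm) (all of step 3 and value of joint lid below 0.06 rad and distance of plug_mid from where it was at the start of the episode below 0.01 m and linear speed of tray below 0.02 m/s and linear speed of each of tube0, tube1, tube2 below 0.03 m/s); the robot touches nothing.
It fails at once if the jar is moved more than 20 mm (distance of jar_mid from where it was at the start of the episode above 0.02 m).
It fails at once if the puller is moved more than 20 mm (distance of puller_mid from where it was at the start of the episode above 0.02 m).
It fails at once if the slide holder is moved more than 20 mm (distance of slide_holder_mid from where it was at the start of the episode above 0.02 m).
It fails at once if the diffuser is moved more than 20 mm (distance of diffuser_mid from where it was at the start of the episode above 0.02 m).
It also fails if it takes over 66 s, if anything falls off the work surface, if the arm or the gripper's body presses on something with over 40 N, if the wrist force passes 120 N, or if a joint passes its speed limit or range.

## Robot

A 6-joint arm with a two-finger parallel gripper is mounted at the origin on the work surface. World frame = base frame: x ahead of the robot, y to its left, z up, the work surface at z = 0. Lengths are in mm, angles in rad, forces in N, time in s.
With the tool pointing down it reaches from about 325 to 775 mm from the base axis. Payload 5.5 kg.
Tool frame: the origin (TCP) lies at the very end of the fingers, on their centre line; the grasp point (between the pads) lies 19 mm behind it; z points along the fingers, y is the line along which they close (so a half turn about z gives the same grasp; the last joint's range is limited). The gripper opens to 88 mm and grips with 3 to 60 N. Pads are 20 mm wide; open, the fingers measure 115 mm over their backs; the gripper's body (75 mm by 178 mm) begins 61 mm behind the grasp point.
Start: joints at [1.23, 0.091, 1.231, -0, 1.82, -0.057], TCP at [168.008, 576.012, 222.631] pointing down, gripper open.
Joint ranges: [-2.87, 2.87], [-0.86, 2.18], [0.17, 2.46], [-1.51, 4.65], [0.06, 2.69], [-2.65, 2.65]. Speed limits (rad/s): [2.57, 2.57, 3.01, 3.14, 3.14, 3.14].

## Interface

Orientations are given as a unit quaternion [x, y, z, w].
In Python, from station import robot gives the robot as it stands.
- The arm moves only by the tool servo_tool, never from a script. Its argument "commands" is a list of rows, each an object with "xyz": the shift along the tool's x, y, z scaled (see below), a list of three; "dr": the turn, a rotation vector about the tool's x, y, z scaled (see below), a list of three. In form: [{"xyz": [dx, dy, dz], "dr": [rx, ry, rz]}, ...]. A call has 1 to 12 rows; each row shifts and turns the commanded pose from where the row before left it, along the tool's axes as they then stand; what a row does not reach is not made up. The controller multiplies each number of a shift by 20 cm and each number of a turn by 90 degrees. A row lasts 1/12 s, in which the tool goes at most 41.7 mm and 7.16 degrees, less where a joint would pass 70% of its speed; a pose out of reach is approached as far as the arm can. A call with a number of a shift or a turn outside -1 to 1 is refused whole. A call with a gripper value outside its range is refused whole. "claw" is the opening, from -1 (shut) to 1 (fully open), set as the call begins (left out, the last holds). The fingers move at their own pace and stop on an object; "grip_force" is the grip in N (left out, the last holds). Time passes only in rows, so rows that do not move let the fingers close. It gives the time, the measured TCP pose, the force, the opening and the grip force at its end, in the units of the state.
- robot.read_state(): the state, without advancing time (a new reading comes with each control period).
- robot.grab_frame(name): name is "scene" or "top"; returns a dict with "image" (480x640x3 uint8, red, green, blue), "fx", "fy", "cx", "cy" (pixels), "dist_coeffs" ([k1, k2, p1, p2, k3] as OpenCV has them; the pictures are not rectified), "pose" (4x4, takes a point from camera to world coordinates). Camera axes: x right, y down, z forward; pixel columns grow to the right and rows downward; lengths in mm; the calibration is good to about 2 mm. A picture is of the moment at which its call begins. There is no depth.
- robot.job_done(): hands the job in; it is judged then, once.
Trained networks look in a picture, given as the dict that the camera call returned (one of the last four; its "shot" number tells which), for a name from the list of things; names that differ only in an ending like _2 or _b are one class to them, and where a whole thing is asked for, a point or a joint stands for the part that bears it (a point fixed in the world has none). Each returns a list of dicts, best first, with "confidence" (0 to 1); they miss things now and then, are a little off and sometimes report something else, mostly with a low value. They report only what shows in the picture. A call takes as long as a camera call. They do not tell look-alikes from the thing itself.
- robot.find_in(picture, name): "extent" ([centre column, centre row, width, height] in pixels, round what is visible of it).
- robot.regions_of(picture, name): "pixels" (480x640 bool, what is visible of it) and "extent" ([centre column, centre row, width, height] in pixels, round what is visible of it).
- robot.pinpoint(picture, name): "uv" ([column, row] in pixels: a listed point, or the origin of a listed thing).
The state is a dict: "t": time; "joint_pos": joint angles; "joint_velocities": joint speeds; "joint_efforts": joint torques, N m; "tool_pos": TCP position; "orientation": TCP orientation; "force": force on the tool from outside, world axes, zero at the start; "ft_torque": the same for the moment, N m; "opening": finger opening in mm; "gripper_force": force on a finger pad.
Only numpy, scipy, OpenCV 4.12 (cv2) and the standard library are available. Lean on these libraries where they do the work, as an engineer would, in place of code of your own. Each camera call takes 0.05 s, during which the arm holds its last target. There are 200 camera calls.

## Working session

There is one attempt and no reset: what is moved stays moved. The work goes in short steps, Python scripts to look and compute and a tool call to move; the robot and the scene stay as the last step left them, time stands still between calls to the robot, and variables do not carry over. Pictures are saved under pics/ and viewed, at most 11 in all, crops included, and the job is handed in when it is done.

Besides the shell and the picture viewer there is one more tool, called after "Call:" as a command line: name --argument value ..., lists and objects as JSON in quotes. servo_tool: Moves the arm, as the interface text tells. Its arguments: {"type":"object","properties":{"commands":{"type":"array"},"claw":{"type":"number"},"grip_force":{"type":"number"}},"required":["commands"]}

```bash
mkdir -p pics; ls; cat > h.py <<'E'
import numpy as np, cv2
from station import robot
N=["box_base","alley_stop","bay1","gate_grip","lid_hinge","lid_edge","tray_mid","tray_grip","tube0_mid","plug_mid","jar_mid","puller_mid","slide_holder_mid","diffuser_mid"]
def ray(p,uv):
    K=np.array([[p["fx"],0,p["cx"]],[0,p["fy"],p["cy"]],[0,0,1]])
    n=cv2.undistortPoints(np.array([[uv]],float),K,np.array(p["dist_coeffs"]))[0,0]
    T=np.array(p["pose"]); d=T[:3,:3]@np.array([n[0],n[1],1]); return T[:3,3],d/np.linalg.norm(d)
def atz(p,uv,z):
    o,d=ray(p,uv); return o+d*(z-o[2])/d[2]
def tri(rs):
    A=sum(np.eye(3)-np.outer(d,d) for o,d in rs); b=sum((np.eye(3)-np.outer(d,d))@o for o,d in rs)
    return np.linalg.solve(A,b)
def proj(p,X):
    T=np.linalg.inv(np.array(p["pose"])); K=np.array([[p["fx"],0,p["cx"]],[0,p["fy"],p["cy"]],[0,0,1]])
    return cv2.projectPoints(np.array(X,float).reshape(-1,3),cv2.Rodrigues(T[:3,:3])[0],T[:3,3],K,np.array(p["dist_coeffs"]))[0][:,0]
def save(p,f,crop=None,s=1):
    im=p["image"][...,::-1]
    if crop: im=im[crop[1]:crop[3],crop[0]:crop[2]]
    cv2.imwrite("pics/"+f,cv2.resize(im,None,fx=s,fy=s,interpolation=cv2.INTER_CUBIC))
E
python3 - <<'E'
from h import *
np.set_printoptions(precision=1,suppress=True)
P={c:robot.grab_frame(c) for c in("scene","top")}
for c in P: save(P[c],c+"0.png"); print(c,np.array(P[c]["pose"]).tolist())
for n in N:
    r={c:robot.pinpoint(P[c],n)[:4] for c in P}
    for c in P: print(n,c,[(np.round(x["uv"]),round(x["confidence"],2)) for x in r[c]])
    if r["scene"] and r["top"]:
        print("   tri",tri([ray(P[c],r[c][0]["uv"]) for c in P]))
print(robot.read_state())
E
```

```text
pics
scene [[-0.7608335195716316, 0.5608048414852933, -0.3265429301989231, 878.998670280726], [0.6488962781023738, 0.6511447768813318, -0.3936293939799812, 462.9368702944305], [-0.008122546468341343, -0.511378929275362, -0.859316946726907, 1105.8695697215649], [0.0, 0.0, 0.0, 1.0]]
top [[-0.0022256538647970384, -0.9929249091354001, 0.11872308656420531, 392.0196864627628], [-0.9998903454317879, 0.003947847051179732, 0.014272757826029246, -10.69900028386655], [-0.014640477354721106, -0.11867830181679448, -0.9928248169242688, 1029.695101998313], [0.0, 0.0, 0.0, 1.0]]
box_base scene []
box_base top [(array([362., 203.]), 0.32)]
alley_stop scene []
alley_stop top [(array([382., 262.]), 0.92), (array([415., 263.]), 0.65)]
bay1 scene [(array([317., 249.]), 0.93), (array([327., 178.]), 0.59), (array([252., 270.]), 0.5)]
bay1 top [(array([319., 251.]), 0.88)]
   tri [486.6   5.3  67. ]
gate_grip scene [(array([265., 181.]), 0.62)]
gate_grip top [(array([417., 261.]), 0.8), (array([360., 205.]), 0.28)]
   tri [ 466.3 -193.9   92.3]
lid_hinge scene [(array([354., 310.]), 0.64), (array([323., 20
[... 1248 characters left out ...]
(array([291., 216.]), 0.61), (array([323., 209.]), 0.6)]
slide_holder_mid top [(array([307., 183.]), 0.85)]
   tri [646.3  29.5   9.3]
diffuser_mid scene [(array([250., 267.]), 0.78)]
diffuser_mid top [(array([363., 205.]), 0.88), (array([313., 249.]), 0.32)]
   tri [600.6 -94.3 -18. ]
{'t': 1.5, 'joint_pos': array([ 1.2,  0.1,  1.2,  0. ,  1.8, -0.1]), 'joint_velocities': array([-0., -0.,  0.,  0.,  0.,  0.]), 'joint_efforts': array([ -0. , -44.6, -40.6,   0.1,   0. ,   0. ]), 'tool_pos': array([168. , 576. , 222.6]), 'orientation': array([ 0.1,  1. ,  0. , -0. ]), 'force': array([-0.1,  1. , -0.7]), 'ft_torque': array([-0. , -0. , -0.1]), 'gripper_force': 0.0, 'opening': 87.71441120751479}
```

View pictures.

View pics/top0.png

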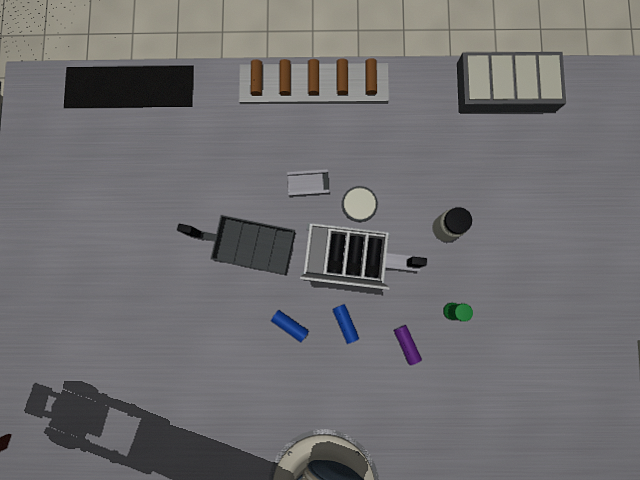

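View pics/scene0.png

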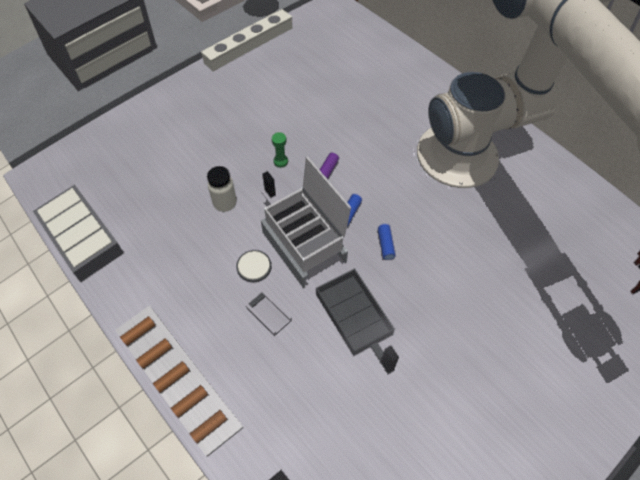

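```bash
cat >> h.py <<'E'
def fr(c,th):
    R=np.array([[np.cos(th),-np.sin(th)],[np.sin(th),np.cos(th)]])
    return lambda X:np.array([[*(np.array(c)+R@np.array(x[:2])),x[2]] for x in X])
def rect(hx,hy,z,cx=0,cy=0): return [(cx+a*hx,cy+b*hy,z) for a,b in((-1,-1),(1,-1),(1,1),(-1,1))]
def overlay(p,items,crop,s):
    im=cv2.resize(p["image"][crop[1]:crop[3],crop[0]:crop[2],::-1],None,fx=s,fy=s,interpolation=cv2.INTER_CUBIC)
    for X,col in items:
        q=((proj(p,X)-np.array(crop[:2])+.5)*s*16).astype(np.int32)
        cv2.polylines(im,[q.reshape(-1,1,2)],True,col,1,cv2.LINE_AA,4)
    return im
E
python3 - <<'E'
from h import *
P={c:robot.grab_frame(c) for c in("top","scene")}
B=fr((480.8,-51.4),-.101); T=fr((501.6,145.2),-.235)
it=[(B(rect(59,87.5,106)),(0,0,255)),(B(rect(8,15,115,0,-143)),(0,255,255)),(T(rect(49,81.5,34)),(0,255,0)),(T(rect(8,15,86,0,135)),(255,255,0))]
a=overlay(P["top"],it,(170,190,440,300),2.9); b=overlay(P["scene"],it,(230,150,410,380),1.2)
b=overlay(P["scene"],it,(240,155,410,375),2.6) 
h=max(a.shape[0],0)
b=cv2.resize(b,None,fx=.52,fy=.52) if False else b
cv2.imwrite("pics/ov_top.png",a); cv2.imwrite("pics/ov_sc.png",b); print(a.shape,b.shape)
E
```

```text
(319, 783, 3) (572, 442, 3)
```

View pics/ov_top.png

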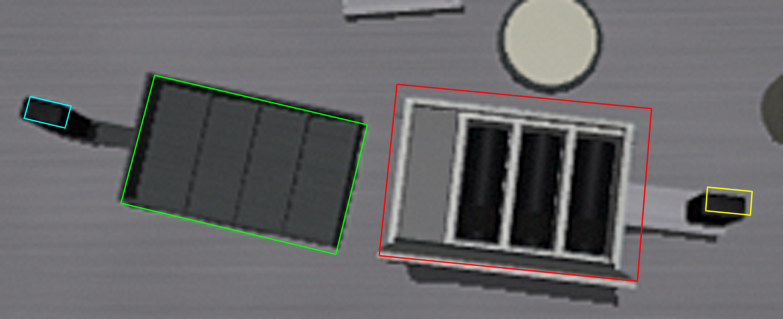

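View pics/ov_sc.png

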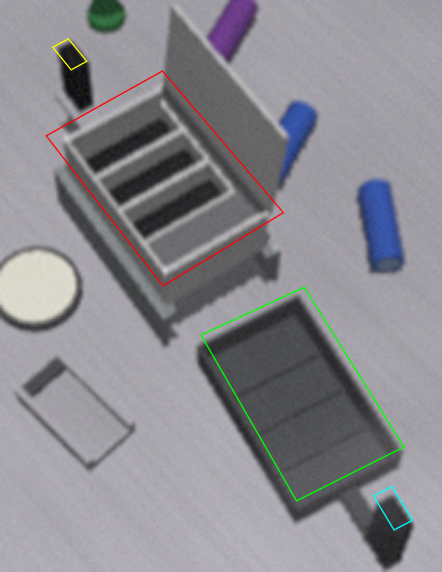

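```bash
python3 - <<'E'
from h import *
from scipy.optimize import least_squares
np.set_printoptions(precision=2,suppress=True)
P={c:robot.grab_frame(c) for c in("top","scene")}
t=lambda q:np.array(q)/2.9+[170,190]-.5
s=lambda q:np.array(q)/2.6+[240,155]-.5
def fit(obs,x0,z):
    def f(v):
        F=fr(v[:2],v[2]); return np.concatenate([(proj(P[c],F([(a,b,v[3] if len(v)>3 else z)]))[0]-q) for c,q,a,b in obs])
    r=least_squares(f,x0); return r.x,r.fun.reshape(-1,2)
ob=[("top",t((408,97)),50,78.5),("top",t((634,122)),50,-78.5),("scene",s((66,140)),50,-78.5),("scene",s((163,277)),50,78.5),("scene",s((271,215)),-50,78.5)]
for o in(ob,ob[:2],ob[2:]): print("box",*fit(o,[481,-51,-.1],106))
print(fit(ob,[481,-51,-.1,106],0))
tr=[("top",t(q),a,b) for q,a,b in(((151,74),49,81.5),((366,123),49,-81.5),((336,253),-49,-81.5),((121,203),-49,81.5))]
ts=[("scene",s(q),a,b) for q,a,b in(((200,346),49,-81.5),((296,509),49,81.5),((402,456),-49,81.5),((302,297),-49,-81.5))]
for o in(tr,ts,tr+ts): print("tray",*fit(o,[501,145,-.23],34))
print(fit(tr+ts,[501,145,-.23,34],34))
# handle blobs
for n in("gate_grip","tray_grip"):
    for c in P:
        r=robot.regions_of(P[c],n)[:2]
        for x in r:
            m=x["pixels"].astype(np.uint8); print(n,c,x["confidence"],x["extent"],m.sum())
E
```

```text
box [480.97 -47.77  -0.13] [[-0.94 -0.73]
 [-0.27  0.34]
 [-0.64 -0.78]
 [ 0.8  -0.84]
 [-0.73  0.15]]
box [480.51 -49.6   -0.12] [[-0.39 -0.05]
 [ 0.39  0.04]]
box [481.39 -46.55  -0.13] [[-0.39 -0.42]
 [ 0.9  -0.32]
 [-0.54  0.74]]
(array([480.6 , -48.76,  -0.12, 102.55]), array([[-0.48, -0.14],
       [-0.07,  0.62],
       [-0.72, -0.15],
       [ 0.83, -0.45],
       [-0.92,  0.48]]))
tray [502.13 145.8   -0.23] [[ 0.56  0.32]
 [-0.03 -0.15]
 [-0.19 -0.24]
 [-0.33  0.07]]
tray [508.13 151.12  -0.23] [[-0.46 -0.52]
 [-0.07  0.77]
 [ 0.48  0.01]
 [ 0.04 -0.41]]
tray [504.94 148.31  -0.23] [[-0.52 -1.01]
 [-1.17 -1.37]
 [-1.42 -1.51]
 [-1.49 -1.31]
 [-0.19 -2.26]
 [ 0.19 -1.2 ]
 [ 0.64 -1.9 ]
 [ 0.22 -2.1 ]]
(array([503.72, 147.69,  -0.23,  21.91]), array([[ 0.97,  0.54],
       [-0.51, -0.06],
       [-0.6 , -0.7 ],
       [ 0.18, -0.25],
       [ 0.04, -0.28],
       [ 0.12,  0.24],
       [ 0.16, -0.32],
       [ 0.07, -0.02]]))
gate_grip top 0.97 [404.2, 265.5, 41.9, 17.3] 611
gate_grip scene 0.56 [269.5, 188.6, 20.7, 28.2] 373
tray_grip top 0.91 [237.0, 244.8, 113.7, 59.9] 3989
tray_grip top 0.53 [457.6, 313.9, 29.1, 20.3] 463
tray_grip scene 0.87 [357.2, 322.4, 79.2, 105.2] 4292
```

```bash
cat >> h.py <<'E'
from scipy.spatial.transform import Rotation as Ro
def goal(pts,ang=None):
    """ang: world angle (rad) of closing line; prints turn (scaled) and shifts in tool axes after turn (scaled by 200)"""
    s=robot.read_state(); R=Ro.from_quat(s["orientation"]); p=np.array(s["tool_pos"])
    M=R.as_matrix(); a=np.arctan2(M[1,1],M[0,1])
    print("t",round(s["t"],2),"tcp",p.round(1),"closing deg",np.degrees(a).round(2),"tilt",M[:,2].round(3),"F",np.round(s["force"],1),"open",round(s["opening"],1),"j6",round(s["joint_pos"][5],2))
    if ang is not None:
        d=(ang-a+np.pi/2)%np.pi-np.pi/2
        print(" turn z scaled",round(-d/(np.pi/2),4),"deg",np.degrees(d).round(1))
        M=(Ro.from_rotvec([0,0,d])*R).as_matrix()
    for q in pts:
        v=M.T@(np.array(q)-p); print(" ->",np.round(q,1),"shift",np.round(v/200,4)); p=np.array(q)
E
python3 -c "
from h import *
goal([(533.5,278,180),(533.5,278,45)],-.23)"
```

```text
t 1.9 tcp [168.  576.  222.6] closing deg 73.74 tilt [-0. -0. -1.] F [-0.2  0.5  0.5] open 87.7 j6 -0.06
 turn z scaled 0.9657 deg -86.9
 -> [533.5 278.  180. ] shift [-1.0342  2.119   0.2129]
 -> [533.5 278.   45. ] shift [0.    0.    0.675]
```

Call:
servo_tool --commands '[{"xyz":[0,0,0],"dr":[0,0,0.079]},{"xyz":[0,0,0],"dr":[0,0,0.079]},{"xyz":[0,0,0],"dr":[0,0,0.079]},{"xyz":[0,0,0],"dr":[0,0,0.079]},{"xyz":[0,0,0],"dr":[0,0,0.079]},{"xyz":[0,0,0],"dr":[0,0,0.079]},{"xyz":[0,0,0],"dr":[0,0,0.079]},{"xyz":[0,0,0],"dr":[0,0,0.079]},{"xyz":[0,0,0],"dr":[0,0,0.079]},{"xyz":[0,0,0],"dr":[0,0,0.079]},{"xyz":[0,0,0],"dr":[0,0,0.079]},{"xyz":[0,0,0],"dr":[0,0,0.079]}]' --claw 0.2

```text
t: 2.9
tool_pos: [168.0, 576.0, 222.6]
orientation: [0.777, 0.63, -0.0, 0.0]
force: [0.2, 0.2, 0.2]
opening: 52.5
gripper_force: 0.0
```

Call:
servo_tool --commands '[{"xyz":[0,0,0],"dr":[0,0,0.0177]},{"xyz":[-0.08,0.176,0.019],"dr":[0,0,0]},{"xyz":[-0.08,0.176,0.019],"dr":[0,0,0]},{"xyz":[-0.08,0.176,0.019],"dr":[0,0,0]},{"xyz":[-0.08,0.176,0.019],"dr":[0,0,0]},{"xyz":[-0.08,0.176,0.019],"dr":[0,0,0]},{"xyz":[-0.08,0.176,0.019],"dr":[0,0,0]},{"xyz":[-0.08,0.176,0.019],"dr":[0,0,0]},{"xyz":[-0.08,0.176,0.019],"dr":[0,0,0]},{"xyz":[-0.08,0.176,0.019],"dr":[0,0,0]},{"xyz":[-0.08,0.176,0.019],"dr":[0,0,0]},{"xyz":[-0.08,0.176,0.019],"dr":[0,0,0]}]'

```text
t: 3.9
tool_pos: [506.2, 315.0, 180.8]
orientation: [0.784, 0.621, 0.0, -0.0]
force: [0.9, 0.9, -0.4]
opening: 52.6
gripper_force: 0.0
```

```bash
python3 -c "
from h import *
goal([(533.5,278,180),(533.5,278,45)],-.23)"
```

```text
t 3.9 tcp [506.2 315.  180.8] closing deg -13.18 tilt [ 0.  0. -1.] F [ 0.9  0.9 -0.4] open 52.6 j6 0.73
 turn z scaled 0.0 deg -0.0
 -> [533.5 278.  180. ] shift [-0.1488  0.175   0.0042]
 -> [533.5 278.   45. ] shift [-2.00e-04 -2.00e-04  6.75e-01]
```

Call:
servo_tool --commands '[{"xyz":[-0.0744,0.0875,0],"dr":[0,0,0]},{"xyz":[-0.0744,0.0875,0],"dr":[0,0,0]},{"xyz":[0,0,0.11],"dr":[0,0,0]},{"xyz":[0,0,0.11],"dr":[0,0,0]},{"xyz":[0,0,0.11],"dr":[0,0,0]},{"xyz":[0,0,0.11],"dr":[0,0,0]},{"xyz":[0,0,0.11],"dr":[0,0,0]},{"xyz":[0,0,0.11],"dr":[0,0,0]},{"xyz":[0,0,0.019],"dr":[0,0,0]}]'

```text
t: 4.65
tool_pos: [530.0, 278.4, 40.2]
orientation: [0.784, 0.621, -0.003, -0.001]
force: [-0.2, -0.7, -0.5]
opening: 52.3
gripper_force: 0.0
```

Call:
servo_tool --commands '[{"xyz":[0,0,0],"dr":[0,0,0]},{"xyz":[0,0,0],"dr":[0,0,0]},{"xyz":[0,0,0],"dr":[0,0,0]},{"xyz":[0,0,0],"dr":[0,0,0]},{"xyz":[0,0,0],"dr":[0,0,0]},{"xyz":[0,0,0],"dr":[0,0,0]},{"xyz":[0,0,0],"dr":[0,0,0]}]' --claw -1 --grip_force 15

```text
t: 5.23
tool_pos: [533.0, 279.5, 46.2]
orientation: [0.784, 0.621, 0.001, 0.001]
force: [0.6, -0.7, 2.4]
opening: 16.1
gripper_force: 14.8
```

```bash
python3 - <<'E'
from h import *
P={c:robot.grab_frame(c) for c in("top","scene")}
B=fr((480.8,-48.5),-.125); s=robot.read_state(); h=s["tool_pos"][:2]; th=-.23
T=fr(h-135*np.array([np.sin(.23),np.cos(.23)]),th)
it=[(B(rect(50,78.5,106)),(0,0,255)),(B(rect(8,15,115,0,-146)),(0,255,255)),(T(rect(49,81.5,34)),(0,255,0)),(B(rect(54,1,46,0,87)),(255,0,255))]
a=overlay(P["top"],it,(190,200,430,300),2.4); b=overlay(P["scene"],it,(240,155,410,375),1.4)
w=max(a.shape[1],b.shape[1]); pad=lambda i:cv2.copyMakeBorder(i,0,0,0,w-i.shape[1],0)
cv2.imwrite("pics/g1.png",np.vstack([pad(a),pad(b)]))
goal([(h[0],h[1],45)],-.125)
E
```

```text
t 5.33 tcp [533.  279.5  46.1] closing deg -13.18 tilt [ 0.002  0.001 -1.   ] F [ 2.  -1.   3.3] open 16.1 j6 0.66
 turn z scaled -0.0668 deg 6.0
 -> [533.  279.5  45. ] shift [-0.     -0.      0.0057]
```

View pics/g1.png

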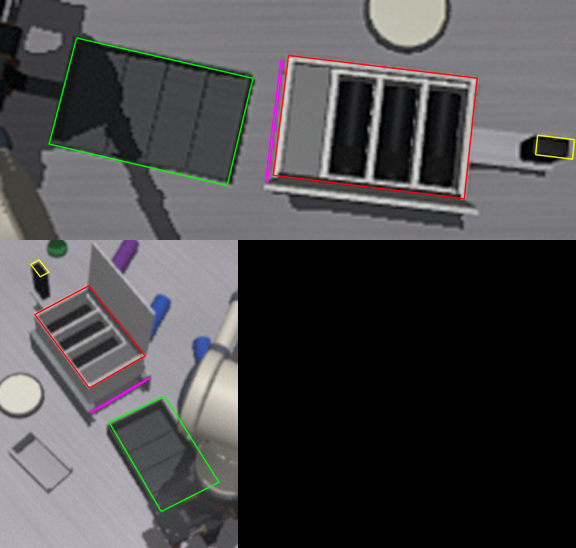

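Call:
servo_tool --commands '[{"xyz":[0,0,0],"dr":[0,0,-0.0334]},{"xyz":[0,0,0],"dr":[0,0,-0.0334]},{"xyz":[0,0,0],"dr":[0,0,0]},{"xyz":[0,0,0],"dr":[0,0,0]}]'

```text
t: 5.67
tool_pos: [532.1, 279.6, 45.8]
orientation: [0.75, 0.662, 0.0, -0.0]
force: [-2.7, -1.3, 5.5]
opening: 15.9
gripper_force: 15.0
```

```bash
python3 -c "
from h import *
c=np.array([480.8,-48.5]);y=np.array([.1247,.9922])
goal([(*(c+k*y),45) for k in (331.9,230,150)],-.125)"
```

```text
t 5.67 tcp [532.1 279.6  45.8] closing deg -7.16 tilt [-0.  0. -1.] F [-2.7 -1.3  5.5] open 15.9 j6 0.55
 turn z scaled -0.0 deg 0.0
 -> [522.2 280.8  45. ] shift [ 0.     -0.0497  0.0041]
 -> [509.5 179.7  45. ] shift [-5.095e-01 -0.000e+00 -1.000e-04]
 -> [499.5 100.3  45. ] shift [-4.e-01 -0.e+00 -1.e-04]
```

Call:
servo_tool --commands '[{"xyz":[0,-0.025,0],"dr":[0,0,0]},{"xyz":[0,-0.025,0],"dr":[0,0,0]},{"xyz":[-0.05,0,0],"dr":[0,0,0]},{"xyz":[-0.05,0,0],"dr":[0,0,0]},{"xyz":[-0.05,0,0],"dr":[0,0,0]},{"xyz":[-0.05,0,0],"dr":[0,0,0]},{"xyz":[-0.05,0,0],"dr":[0,0,0]},{"xyz":[-0.05,0,0],"dr":[0,0,0]},{"xyz":[-0.05,0,0],"dr":[0,0,0]},{"xyz":[-0.05,0,0],"dr":[0,0,0]},{"xyz":[0,0,0],"dr":[0,0,0]},{"xyz":[0,0,0],"dr":[0,0,0]}]'

```text
t: 6.67
tool_pos: [512.0, 201.1, 45.8]
orientation: [0.75, 0.661, 0.0, 0.0]
force: [-0.5, -0.1, 6.2]
opening: 15.7
gripper_force: 15.0
```

```bash
python3 - <<'E'
from h import *
P={c:robot.grab_frame(c) for c in("top","scene")}
B=fr((480.8,-48.5),-.125); s=robot.read_state(); h=s["tool_pos"][:2]; th=-.125
T=fr(h-135*np.array([np.sin(.125),np.cos(.125)]),th)
it=[(B(rect(50,78.5,106)),(0,0,255)),(T(rect(49,81.5,34)),(0,255,0))]
a=overlay(P["top"],it,(230,200,430,300),2.8); b=overlay(P["scene"],it,(240,155,410,335),1.7)
w=max(a.shape[1],b.shape[1]); pad=lambda i:cv2.copyMakeBorder(i,0,0,0,w-i.shape[1],0)
cv2.imwrite("pics/g2.png",np.vstack([pad(a),pad(b)]))
c=np.array([480.8,-48.5]);y=np.array([.1247,.9922])
goal([(*(c+k*y),45) for k in (150,137)],-.125)
E
```

```text
t 6.77 tcp [512.1 201.1  45.8] closing deg -7.19 tilt [ 0. -0. -1.] F [-0.9 -1.   6.5] open 15.8 j6 0.44
 turn z scaled -0.0003 deg 0.0
 -> [499.5 100.3  45. ] shift [-5.079e-01  5.000e-04  4.100e-03]
 -> [497.9  87.4  45. ] shift [-0.065 -0.     0.   ]
```

View pics/g2.png

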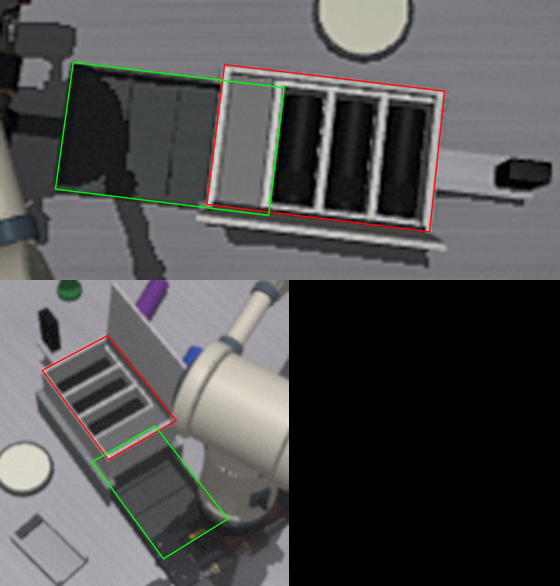

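Call:
servo_tool --commands '[{"xyz":[-0.05,0,0],"dr":[0,0,0]},{"xyz":[-0.05,0,0],"dr":[0,0,0]},{"xyz":[-0.05,0,0],"dr":[0,0,0]},{"xyz":[-0.05,0,0],"dr":[0,0,0]},{"xyz":[-0.05,0,0],"dr":[0,0,0]},{"xyz":[-0.05,0,0],"dr":[0,0,0]},{"xyz":[-0.05,0,0],"dr":[0,0,0]},{"xyz":[-0.05,0,0],"dr":[0,0,0]},{"xyz":[-0.05,0,0],"dr":[0,0,0]},{"xyz":[0,0,0],"dr":[0,0,0]}]'

```text
t: 7.6
tool_pos: [500.9, 111.7, 45.9]
orientation: [0.75, 0.661, 0.001, -0.0]
force: [0.0, -0.7, 5.9]
opening: 15.6
gripper_force: 15.0
```

Call:
servo_tool --commands '[{"xyz":[-0.03,0,0],"dr":[0,0,0]},{"xyz":[-0.03,0,0],"dr":[0,0,0]},{"xyz":[-0.015,0,0],"dr":[0,0,0]},{"xyz":[0,0,0],"dr":[0,0,0]},{"xyz":[0,0,0],"dr":[0,0,0]}]'

```text
t: 8.02
tool_pos: [499.1, 97.9, 45.9]
orientation: [0.75, 0.662, 0.001, -0.0]
force: [0.8, 1.8, 6.1]
opening: 15.7
gripper_force: 15.0
```

Call:
servo_tool --commands '[{"xyz":[-0.015,0,0],"dr":[0,0,0]},{"xyz":[-0.015,0,0],"dr":[0,0,0]},{"xyz":[0,0,0],"dr":[0,0,0]}]'

```text
t: 8.27
tool_pos: [498.4, 92.4, 46.0]
orientation: [0.75, 0.662, 0.001, -0.001]
force: [-1.4, 3.1, 6.6]
opening: 16.0
gripper_force: 15.0
```

Call:
servo_tool --commands '[{"xyz":[-0.015,0,0],"dr":[0,0,0]},{"xyz":[-0.01,0,0],"dr":[0,0,0]},{"xyz":[0,0,0],"dr":[0,0,0]},{"xyz":[0,0,0],"dr":[0,0,0]}]'

```text
t: 8.6
tool_pos: [497.8, 87.5, 46.0]
orientation: [0.75, 0.662, 0.001, -0.001]
force: [-0.7, 3.7, 7.6]
opening: 15.8
gripper_force: 15.0
```

Call:
servo_tool --commands '[{"xyz":[-0.01,0,0],"dr":[0,0,0]},{"xyz":[-0.01,0,0],"dr":[0,0,0]},{"xyz":[0,0,0],"dr":[0,0,0]},{"xyz":[0,0,0],"dr":[0,0,0]}]'

```text
t: 8.93
tool_pos: [497.3, 83.6, 45.9]
orientation: [0.75, 0.662, 0.001, -0.001]
force: [0.4, 4.2, 6.8]
opening: 16.0
gripper_force: 15.0
```

Call:
servo_tool --commands '[{"xyz":[-0.01,0,0],"dr":[0,0,0]},{"xyz":[-0.01,0,0],"dr":[0,0,0]},{"xyz":[0,0,0],"dr":[0,0,0]},{"xyz":[0,0,0],"dr":[0,0,0]}]'

```text
t: 9.27
tool_pos: [496.7, 82.1, 45.9]
orientation: [0.749, 0.662, 0.003, -0.002]
force: [-0.3, 12.1, 5.3]
opening: 16.0
gripper_force: 15.0
```

```bash
python3 - <<'E'
from h import *
P={c:robot.grab_frame(c) for c in("top","scene")}
B=fr((480.8,-48.5),-.125); s=robot.read_state(); h=s["tool_pos"][:2]; print(h,s["force"])
it=[(B(rect(50,78.5,106)),(0,0,255)),(B(rect(49,81.5,34)),(0,255,0))]
a=overlay(P["top"],it,(230,200,430,300),2.8); b=overlay(P["scene"],it,(240,155,410,335),1.7)
w=max(a.shape[1],b.shape[1]); pad=lambda i:cv2.copyMakeBorder(i,0,0,0,w-i.shape[1],0)
cv2.imwrite("pics/g3.png",np.vstack([pad(a),pad(b)]))
E
```

```text
[496.71300588  82.05736891] [ 0.73314589 12.49225789  6.6994593 ]
```

View pics/g3.png

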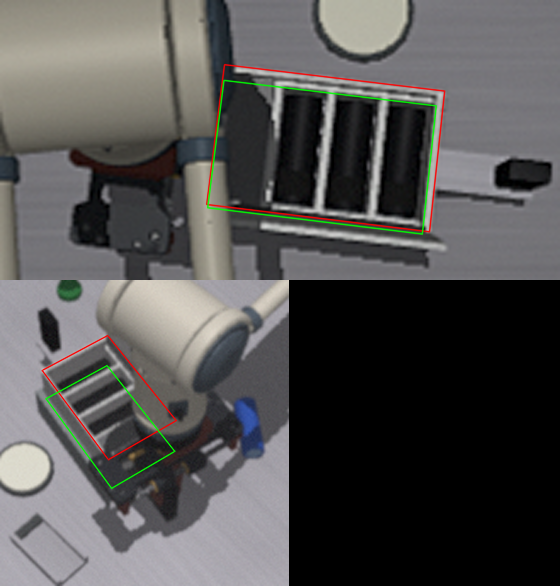

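Call:
servo_tool --commands '[{"xyz":[0,0,0],"dr":[0,0,0]},{"xyz":[0,0,0],"dr":[0,0,0]},{"xyz":[0,0,0],"dr":[0,0,0]},{"xyz":[0,0,0],"dr":[0,0,0]},{"xyz":[0,0,-0.1],"dr":[0,0,0]},{"xyz":[0,0,-0.15],"dr":[0,0,0]},{"xyz":[0,0,-0.15],"dr":[0,0,0]},{"xyz":[0,0,-0.15],"dr":[0,0,0]},{"xyz":[0,0,-0.15],"dr":[0,0,0]},{"xyz":[0,0,-0.15],"dr":[0,0,0]},{"xyz":[0,0,-0.08],"dr":[0,0,0]},{"xyz":[0,0,0],"dr":[0,0,0]}]' --claw -0.1

```text
t: 10.37
tool_pos: [498.1, 78.1, 235.6]
orientation: [0.75, 0.661, 0.003, 0.002]
force: [0.3, -0.8, -0.1]
opening: 39.5
gripper_force: 0.0
```

```bash
python3 - <<'E'
from h import *
c=np.array([480.8,-48.5]);y=np.array([.1247,.9922])
p=c-145*y
goal([(*p,225),(*p,150),(*p,80)],-.125)
P={c:robot.grab_frame(c) for c in("top","scene")}
r={c:robot.pinpoint(P[c],"gate_grip") for c in P}
for c in P: print([(np.round(x["uv"]),x["confidence"],atz(P[c],x["uv"],97).round(1)) for x in r[c][:2]])
for n in ("tube0_mid",):print([np.round(x["uv"]) for x in robot.pinpoint(P["top"],n)])
E
```

```text
t 10.37 tcp [498.1  78.1 235.6] closing deg -7.19 tilt [ 0.007  0.    -1.   ] F [ 0.3 -0.8 -0.1] open 39.5 j6 0.21
 turn z scaled -0.0003 deg 0.0
 -> [ 462.7 -192.4  225. ] shift [-1.364  -0.0073  0.0511]
 -> [ 462.7 -192.4  150. ] shift [-0.0005 -0.0026  0.375 ]
 -> [ 462.7 -192.4   80. ] shift [-0.0005 -0.0024  0.35  ]
[(array([415., 264.]), 0.79, array([ 457.9, -186.1,   97. ]))]
[(array([268., 181.]), 0.72, array([ 464.7, -189.7,   97. ])), (array([335., 278.]), 0.65, array([514.5,  93.1,  97. ]))]
[array([346., 325.]), array([338., 252.]), array([410., 344.]), array([288., 324.])]
```

Call:
servo_tool --commands '[{"xyz":[-0.136,0,0],"dr":[0,0,0]},{"xyz":[-0.136,0,0],"dr":[0,0,0]},{"xyz":[-0.136,0,0],"dr":[0,0,0]},{"xyz":[-0.136,0,0],"dr":[0,0,0]},{"xyz":[-0.136,0,0],"dr":[0,0,0]},{"xyz":[-0.136,0,0],"dr":[0,0,0]},{"xyz":[-0.136,0,0],"dr":[0,0,0]},{"xyz":[-0.136,0,0],"dr":[0,0,0]},{"xyz":[-0.136,0,0],"dr":[0,0,0]},{"xyz":[-0.136,0,0],"dr":[0,0,0]},{"xyz":[0,0,0],"dr":[0,0,0]},{"xyz":[0,0,0],"dr":[0,0,0]}]'

```text
t: 11.62
tool_pos: [462.2, -192.3, 229.1]
orientation: [0.751, 0.661, -0.001, -0.002]
force: [0.4, 0.3, 0.3]
opening: 39.4
gripper_force: 0.0
```

```bash
python3 - <<'E'
from h import *
c=np.array([480.8,-48.5]);y=np.array([.1247,.9922])
p=c-144*y
goal([(*p,130),(*p,80)],-.125)
P={c:robot.grab_frame(c) for c in("top","scene")}
B=fr(c,-.125)
it=[(B(rect(8,15,115,0,-144)),(0,255,255)),(B(rect(8,15,51,0,-144)),(0,255,0))]
a=overlay(P["top"],it,(360,200,480,330),4); b=overlay(P["scene"],it,(200,130,320,260),4)
a=a[:480];b=b[:480]; cv2.imwrite("pics/g4.png",cv2.resize(np.hstack([a,b]),(800,400)))
E
```

```text
t 11.62 tcp [ 462.2 -192.3  229.1] closing deg -7.31 tilt [-0.003  0.002 -1.   ] F [0.4 0.3 0.3] open 39.4 j6 -0.33
 turn z scaled -0.0017 deg 0.2
 -> [ 462.8 -191.4  130. ] shift [0.0044 0.0043 0.4954]
 -> [ 462.8 -191.4   80. ] shift [-0.0003  0.0008  0.25  ]
```

View pics/g4.png

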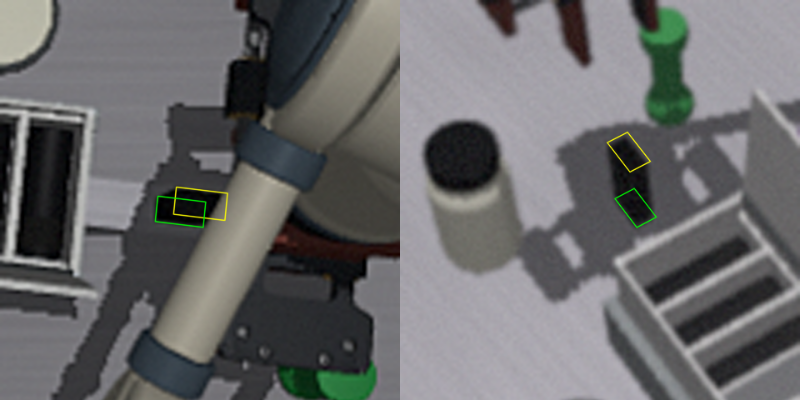

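Call:
servo_tool --commands '[{"xyz":[0.004,0.004,0.1],"dr":[0,0,0]},{"xyz":[0,0,0.1],"dr":[0,0,0]},{"xyz":[0,0,0.1],"dr":[0,0,0]},{"xyz":[0,0,0.1],"dr":[0,0,0]},{"xyz":[0,0,0.1],"dr":[0,0,0]},{"xyz":[0,0,0.08],"dr":[0,0,0]},{"xyz":[0,0,0.06],"dr":[0,0,0]},{"xyz":[0,0,0.05],"dr":[0,0,0]},{"xyz":[0,0,0.04],"dr":[0,0,0]},{"xyz":[0,0,0.02],"dr":[0,0,0]},{"xyz":[0,0,0],"dr":[0,0,0]}]'

```text
t: 12.63
tool_pos: [463.7, -190.6, 80.4]
orientation: [0.75, 0.662, -0.0, -0.0]
force: [-0.5, -0.4, -0.3]
opening: 39.7
gripper_force: 0.0
```

Call:
servo_tool --commands '[{"xyz":[0,0,0],"dr":[0,0,0]},{"xyz":[0,0,0],"dr":[0,0,0]},{"xyz":[0,0,0],"dr":[0,0,0]},{"xyz":[0,0,0],"dr":[0,0,0]},{"xyz":[0,0,0],"dr":[0,0,0]},{"xyz":[0,0,0],"dr":[0,0,0]}]' --claw -1 --grip_force 25

```text
t: 13.13
tool_pos: [463.1, -191.0, 81.8]
orientation: [0.75, 0.662, -0.001, -0.0]
force: [-5.0, -0.1, 3.6]
opening: 16.3
gripper_force: 25.0
```

Call:
servo_tool --commands '[{"xyz":[0.01,0,0],"dr":[0,0,0]},{"xyz":[0.01,0,0],"dr":[0,0,0]},{"xyz":[0,0,0],"dr":[0,0,0]},{"xyz":[0,0,0],"dr":[0,0,0]}]'

```text
t: 13.47
tool_pos: [463.5, -188.2, 81.8]
orientation: [0.75, 0.661, -0.001, 0.0]
force: [-5.0, -4.1, 2.9]
opening: 15.9
gripper_force: 25.0
```

Call:
servo_tool --commands '[{"xyz":[0.01,0,0],"dr":[0,0,0]},{"xyz":[0.01,0,0],"dr":[0,0,0]},{"xyz":[0,0,0],"dr":[0,0,0]},{"xyz":[0,0,0],"dr":[0,0,0]}]'

```text
t: 13.8
tool_pos: [463.5, -187.6, 81.9]
orientation: [0.751, 0.661, -0.004, 0.003]
force: [-7.2, -14.8, 0.5]
opening: 16.1
gripper_force: 25.0
```

Call:
servo_tool --commands '[{"xyz":[-0.03,0,0],"dr":[0,0,0]},{"xyz":[-0.05,0,0],"dr":[0,0,0]},{"xyz":[-0.05,0,0],"dr":[0,0,0]},{"xyz":[-0.05,0,0],"dr":[0,0,0]},{"xyz":[-0.05,0,0],"dr":[0,0,0]},{"xyz":[-0.05,0,0],"dr":[0,0,0]},{"xyz":[-0.05,0,0],"dr":[0,0,0]},{"xyz":[-0.05,0,0],"dr":[0,0,0]},{"xyz":[-0.04,0,0],"dr":[0,0,0]},{"xyz":[-0.03,0,0],"dr":[0,0,0]},{"xyz":[0,0,0],"dr":[0,0,0]},{"xyz":[0,0,0],"dr":[0,0,0]}]'

```text
t: 14.8
tool_pos: [453.2, -273.4, 81.8]
orientation: [0.75, 0.661, -0.001, 0.001]
force: [-5.0, -2.4, 4.3]
opening: 15.8
gripper_force: 25.0
```

```bash
python3 - <<'E'
from h import *
s=robot.read_state(); p=np.array(s["tool_pos"])[:2]; d=p-np.array([463.5,-187.8])
print(p,np.linalg.norm(d),np.arctan2(d[0],-d[1]),s["force"],s["opening"])
P={c:robot.grab_frame(c) for c in("top","scene")}
a=cv2.resize(P["top"]["image"][205:305,290:430,::-1],None,fx=4,fy=4)[:, :400]
b=cv2.resize(P["scene"]["image"][150:250,240:340,::-1],None,fx=4,fy=4)
cv2.imwrite("pics/g5.png",np.hstack([a,b]))
E
```

```text
[ 453.20881022 -273.3648562 ] 86.18151311931265 -0.11969859299022204 [-5.04626742 -2.36346007  4.34212412] 15.840717283333516
```

View pics/g5.png

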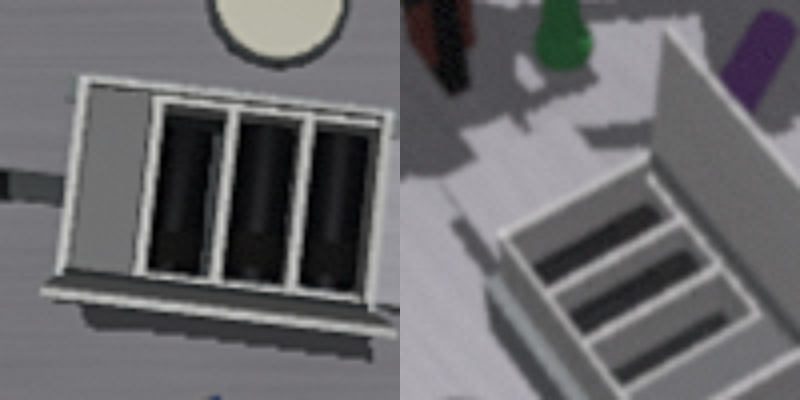

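Call:
servo_tool --commands '[{"xyz":[-0.04,0,0],"dr":[0,0,0]},{"xyz":[-0.05,0,0],"dr":[0,0,0]},{"xyz":[-0.05,0,0],"dr":[0,0,0]},{"xyz":[-0.03,0,0],"dr":[0,0,0]},{"xyz":[0,0,0],"dr":[0,0,0]},{"xyz":[0,0,0],"dr":[0,0,0]},{"xyz":[0,0,0],"dr":[0,0,0]},{"xyz":[0,0,0],"dr":[0,0,0]}]'

```text
t: 15.57
tool_pos: [449.2, -306.7, 81.8]
orientation: [0.75, 0.661, -0.001, 0.001]
force: [-5.1, -2.0, 5.3]
opening: 16.3
gripper_force: 25.0
```

```bash
python3 - <<'E'
from h import *
s=robot.read_state(); p=np.array(s["tool_pos"])[:2]; d=p-np.array([463.5,-187.8])
print(p,np.linalg.norm(d),np.arctan2(d[0],-d[1]),s["force"],s["opening"])
P={c:robot.grab_frame(c) for c in("top","scene")}
a=cv2.resize(P["top"]["image"][205:305,290:430,::-1],None,fx=4,fy=4)[:, :400]
b=cv2.resize(P["scene"]["image"][150:250,240:340,::-1],None,fx=4,fy=4)
im=np.hstack([a,b]); im=(255*(im/255.)**.6).astype(np.uint8); cv2.imwrite("pics/g6.png",im)
E
```

```text
[ 449.18833946 -306.71722459] 119.77533106059322 -0.11977371584276009 [-5.0665181  -2.0486606   5.28270349] 16.25596279944099
```

View pics/g6.png

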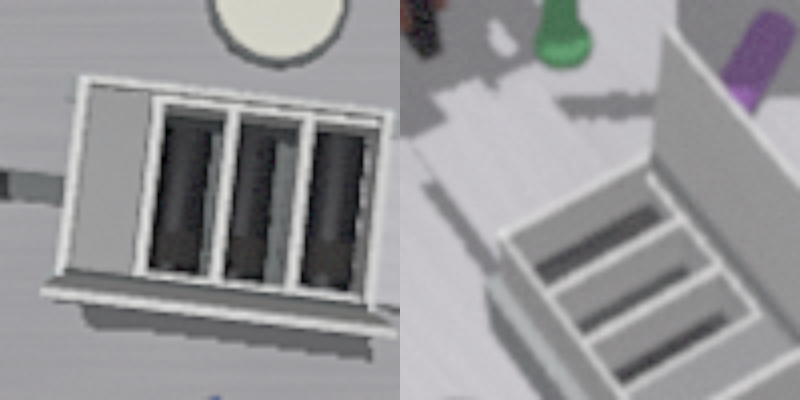

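Call:
servo_tool --commands '[{"xyz":[0.03,0,0],"dr":[0,0,0]},{"xyz":[0.05,0,0],"dr":[0,0,0]},{"xyz":[0.06,0,0],"dr":[0,0,0]},{"xyz":[0.06,0,0],"dr":[0,0,0]},{"xyz":[0.06,0,0],"dr":[0,0,0]},{"xyz":[0.06,0,0],"dr":[0,0,0]},{"xyz":[0.06,0,0],"dr":[0,0,0]},{"xyz":[0.06,0,0],"dr":[0,0,0]},{"xyz":[0.05,0,0],"dr":[0,0,0]},{"xyz":[0.04,0,0],"dr":[0,0,0]},{"xyz":[0.03,0,0],"dr":[0,0,0]},{"xyz":[0,0,0],"dr":[0,0,0]}]'

```text
t: 16.67
tool_pos: [462.8, -193.8, 81.7]
orientation: [0.75, 0.662, -0.0, -0.0]
force: [-7.5, 2.1, 8.0]
opening: 16.0
gripper_force: 25.0
```

Call:
servo_tool --commands '[{"xyz":[0.02,0,0],"dr":[0,0,0]},{"xyz":[0.02,0,0],"dr":[0,0,0]},{"xyz":[0.02,0,0],"dr":[0,0,0]},{"xyz":[0,0,0],"dr":[0,0,0]},{"xyz":[0,0,0],"dr":[0,0,0]},{"xyz":[0,0,0],"dr":[0,0,0]}]'

```text
t: 17.17
tool_pos: [463.7, -186.6, 81.8]
orientation: [0.751, 0.661, -0.003, 0.002]
force: [-8.9, -12.5, 5.2]
opening: 15.8
gripper_force: 25.0
```

Call:
servo_tool --commands '[{"xyz":[0,0,0],"dr":[0,0,0]},{"xyz":[0,0,0],"dr":[0,0,0]},{"xyz":[0,0,0],"dr":[0,0,0]},{"xyz":[0,0,0],"dr":[0,0,0]},{"xyz":[0,0,-0.08],"dr":[0,0,0]},{"xyz":[0,0,-0.14],"dr":[0,0,0]},{"xyz":[0,0,-0.14],"dr":[0,0,0]},{"xyz":[0,0,-0.14],"dr":[0,0,0]},{"xyz":[0,0,-0.14],"dr":[0,0,0]},{"xyz":[0,0,-0.14],"dr":[0,0,0]},{"xyz":[0,0,0],"dr":[0,0,0]}]' --claw -0.1

```text
t: 18.08
tool_pos: [466.6, -183.2, 243.6]
orientation: [0.75, 0.662, 0.002, 0.004]
force: [0.8, -1.0, -0.0]
opening: 39.4
gripper_force: 0.0
```

```bash
python3 - <<'E'
from h import *
B=fr((480.8,-48.5),-.125)
P={c:robot.grab_frame(c) for c in("top","scene")}
for n in("lid_edge","gate_grip","tray_grip"):
    r={c:robot.pinpoint(P[c],n) for c in P}
    print(n,[[(np.round(x["uv"]),round(x["confidence"],2)) for x in r[c][:2]] for c in P])
    if r["top"] and r["scene"]: print(tri([ray(P[c],r[c][0]["uv"]) for c in P]).round(1))
for phi in(1.6,1.7,1.8,1.9,2.0): 
    q=B([(-50+100*np.cos(phi),0,106+100*np.sin(phi))]); print(phi,q.round(0),[proj(P[c],q).round(0) for c in P])
goal(B([(-110,-140,235),(-115,0,235),(-115,0,165),(20,0,165)]),-.125)
E
```

```text
lid_edge [[(array([344., 282.]), 0.76), (array([373., 258.]), 0.5)], [(array([329., 183.]), 0.65)]]
[417.8 -40.2 199.6]
gate_grip [[(array([414., 264.]), 0.85)], [(array([267., 183.]), 0.63)]]
[ 462.5 -189.1   86.2]
tray_grip [[(array([285., 244.]), 0.87), (array([371., 254.]), 0.37)], [(array([338., 278.]), 0.95)]]
[498.7  80.5  60.1]
1.6 [[428. -42. 206.]] [array([[345., 276.]]), array([[324., 183.]])]
1.7 [[418. -41. 205.]] [array([[344., 282.]]), array([[328., 181.]])]
1.8 [[409. -39. 203.]] [array([[343., 288.]]), array([[332., 179.]])]
1.9 [[399. -38. 201.]] [array([[343., 293.]]), array([[336., 178.]])]
2.0 [[390. -37. 197.]] [array([[342., 299.]]), array([[339., 177.]])]
t 18.48 tcp [ 464.5 -182.7  235.5] closing deg -7.16 tilt [-0.002  0.001 -1.   ] F [ 0.9 -0.4 -0.2] open 39.4 j6 -0.32
 turn z scaled 0.0 deg -0.0
 -> [ 354.2 -173.7  235. ] shift [-0.024  -0.5527  0.0038]
 -> [366.7 -34.2 235. ] shift [ 0.7    -0.025   0.0007]
 -> [366.7 -34.2 165. ] shift [-3.0e-04  8.0e-04  3.5e-01]
 -> [500.6 -51.  165. ] shift [ 0.      0.675  -0.0015]
```

Call:
servo_tool --commands '[{"xyz":[0,-0.11,0],"dr":[0,0,0]},{"xyz":[0,-0.11,0],"dr":[0,0,0]},{"xyz":[0,-0.11,0],"dr":[0,0,0]},{"xyz":[0,-0.11,0],"dr":[0,0,0]},{"xyz":[0,-0.11,0],"dr":[0,0,0]},{"xyz":[0.11,0,0],"dr":[0,0,0]},{"xyz":[0.11,0,0],"dr":[0,0,0]},{"xyz":[0.11,0,0],"dr":[0,0,0]},{"xyz":[0.11,0,0],"dr":[0,0,0]},{"xyz":[0.11,0,0],"dr":[0,0,0]},{"xyz":[0.11,0,0],"dr":[0,0,0]},{"xyz":[0,0,0],"dr":[0,0,0]}]' --claw -1

```text
t: 19.48
tool_pos: [372.1, -35.6, 236.5]
orientation: [0.749, 0.663, 0.0, -0.001]
force: [-1.1, -1.0, -0.3]
opening: 0.6
gripper_force: 0.0
```

Call:
servo_tool --commands '[{"xyz":[0,0,0],"dr":[0,0,0]},{"xyz":[0,0,0.09],"dr":[0,0,0]},{"xyz":[0,0,0.09],"dr":[0,0,0]},{"xyz":[0,0,0.09],"dr":[0,0,0]},{"xyz":[0,0,0.08],"dr":[0,0,0]},{"xyz":[0,0,0],"dr":[0,0,0]},{"xyz":[0,0,0],"dr":[0,0,0]}]'

```text
t: 20.07
tool_pos: [371.6, -39.0, 166.3]
orientation: [0.75, 0.661, -0.001, -0.001]
force: [0.9, 0.1, 0.5]
opening: 0.5
gripper_force: 0.0
```

Now push the lid over (+x of the box).

Call:
servo_tool --commands '[{"xyz":[0,0.05,0],"dr":[0,0,0]},{"xyz":[0,0.05,0],"dr":[0,0,0]},{"xyz":[0,0.05,0],"dr":[0,0,0]},{"xyz":[0,0.05,0],"dr":[0,0,0]},{"xyz":[0,0.05,0],"dr":[0,0,0]},{"xyz":[0,0.05,0],"dr":[0,0,0]},{"xyz":[0,0.05,0],"dr":[0,0,0]}]'

```text
t: 20.65
tool_pos: [442.1, -47.7, 168.3]
orientation: [0.75, 0.661, -0.0, 0.0]
force: [-1.8, 0.9, -0.5]
opening: 0.5
gripper_force: 0.9
```

Call:
servo_tool --commands '[{"xyz":[0,0.05,0],"dr":[0,0,0]},{"xyz":[0,0.05,0],"dr":[0,0,0]},{"xyz":[0,0.05,0],"dr":[0,0,0]},{"xyz":[0,0.05,0],"dr":[0,0,0]},{"xyz":[0,0.05,0],"dr":[0,0,0]},{"xyz":[0,0.05,0],"dr":[0,0,0]},{"xyz":[0,0.02,0],"dr":[0,0,0]},{"xyz":[0,0,0],"dr":[0,0,0]}]'

```text
t: 21.32
tool_pos: [506.1, -55.6, 168.0]
orientation: [0.75, 0.661, 0.0, 0.001]
force: [-0.2, 0.3, 1.0]
opening: 0.5
gripper_force: 0.0
```

Call:
servo_tool --commands '[{"xyz":[0,0,0.05],"dr":[0,0,0]},{"xyz":[0,0,0.05],"dr":[0,0,0]},{"xyz":[0,0,0.05],"dr":[0,0,0]},{"xyz":[0,0,0.05],"dr":[0,0,0]},{"xyz":[0,0,0.04],"dr":[0,0,0]},{"xyz":[0,0,0.03],"dr":[0,0,0]},{"xyz":[0,0,0],"dr":[0,0,0]},{"xyz":[0,0,0],"dr":[0,0,0]}]'

```text
t: 21.98
tool_pos: [504.5, -54.9, 112.3]
orientation: [0.75, 0.662, -0.001, -0.001]
force: [0.1, 0.0, 0.3]
opening: 0.6
gripper_force: 0.0
```

Call:
servo_tool --commands '[{"xyz":[0,0,0.015],"dr":[0,0,0]},{"xyz":[0,0,0.015],"dr":[0,0,0]},{"xyz":[0,0,0],"dr":[0,0,0]},{"xyz":[0,0,0],"dr":[0,0,0]}]'

```text
t: 22.32
tool_pos: [505.3, -55.0, 110.1]
orientation: [0.75, 0.662, 0.001, 0.001]
force: [-7.0, 0.9, 13.6]
opening: 0.1
gripper_force: 6.5
```

Call:
servo_tool --commands '[{"xyz":[0,0,-0.05],"dr":[0,0,0]},{"xyz":[0,0,-0.1],"dr":[0,0,0]},{"xyz":[0,0,-0.15],"dr":[0,0,0]},{"xyz":[0,0,-0.15],"dr":[0,0,0]},{"xyz":[0.18,0,-0.1],"dr":[0,0,0]},{"xyz":[0.18,0,-0.1],"dr":[0,0,0]},{"xyz":[0.18,0,0],"dr":[0,0,0]},{"xyz":[0.18,0,0],"dr":[0,0,0]},{"xyz":[0.18,0,0],"dr":[0,0,0]},{"xyz":[0.18,0,0],"dr":[0,0,0]},{"xyz":[0.18,0,0],"dr":[0,0,0]},{"xyz":[0.18,0,0],"dr":[0,0,0]}]'

```text
t: 23.32
tool_pos: [541.0, 232.6, 237.3]
orientation: [0.75, 0.662, 0.0, 0.0]
force: [0.2, 0.1, 0.0]
opening: 0.8
gripper_force: 0.0
```

Call:
servo_tool --commands '[{"xyz":[0.15,0,0],"dr":[0,0,0]},{"xyz":[0,0,0],"dr":[0,0,0]},{"xyz":[0,0,0],"dr":[0,0,0]},{"xyz":[0,0,0],"dr":[0,0,0]},{"xyz":[0,0,0],"dr":[0,0,0]},{"xyz":[0,0,0],"dr":[0,0,0]}]'

```text
t: 23.82
tool_pos: [545.0, 259.3, 237.5]
orientation: [0.75, 0.661, 0.0, 0.0]
force: [0.2, 0.3, -0.1]
opening: 0.2
gripper_force: 0.0
```

```bash
python3 - <<'E'
from h import *
P={c:robot.grab_frame(c) for c in("top","scene")}
B=fr((480.8,-48.5),-.125)
it=[(B(rect(50,78.5,110)),(0,0,255)),(B(rect(8,15,115,0,-140)),(0,255,255)),(B(rect(8,15,86,0,135)),(0,255,0))]
a=overlay(P["top"],it,(240,180,490,340),3); b=overlay(P["scene"],it,(200,130,360,310),2.9)
b=cv2.resize(b,(400,450)); a=cv2.resize(a,(400,256)); a=cv2.copyMakeBorder(a,0,194,0,0,0)
cv2.imwrite("pics/fin.png",np.hstack([a,b]))
s=robot.read_state(); print(s["t"],s["tool_pos"],s["force"])
for n in("jar_mid","puller_mid","slide_holder_mid","diffuser_mid","gate_grip","tray_grip"):
    r={c:robot.pinpoint(P[c],n) for c in P}; print(n,[np.round(r[c][0]["uv"]) if r[c] else None for c in P])
E
```

```text
23.9167 [544.93953377 259.46859125 237.460476  ] [ 0.44958926  0.68429108 -0.06016679]
jar_mid [array([450., 225.]), array([220., 189.])]
puller_mid [array([456., 314.]), array([280., 151.])]
slide_holder_mid [array([347., 226.]), array([268., 313.])]
diffuser_mid [array([362., 205.]), array([251., 266.])]
gate_grip [array([415., 261.]), array([269., 183.])]
tray_grip [array([282., 250.]), array([338., 282.])]
```

View pics/fin.png

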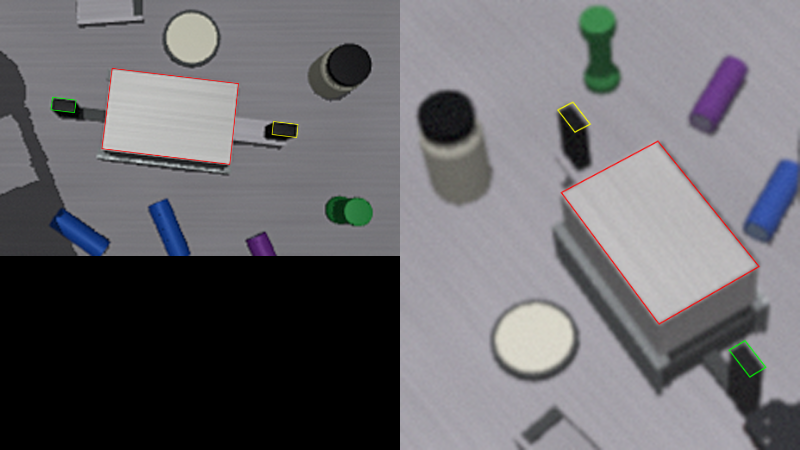

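The lid lies closed on the red outline. The gate handle matches its shut position and the tray handle its home position. The bystanders are where they were.

```bash
python3 -c "
from station import robot
print(robot.job_done())"
```

```text
the job is handed in; nothing more can be done
None
```

I handed the job in at about 24 s on the robot's clock; the hand-in call returned no verdict. By camera and force readings the tray is home, two tubes dropped from bays 2 and 3, the third is in bay 4, the gate and lid are shut, and the plug and bystanders look undisturbed.

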